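Charge the bench finisher and hold its run lever

TASK

Pick up the orange cup and tip all six brass nuts out of it into the blue bowl of the bench finisher, then stand the empty cup upright on the table and let go of it. Then press the finisher's spring-loaded red-barred run lever down until its pointer is in the green part of the scale and keep it there, never pushing it down into the red; the program finishes while the robot is still holding the lever in the green. Leave the screwdriver and the scissors where they are.

Things in the scene. Friction and masses are not known exactly. Their poses are not given: they have to be found in the camera images.
- finisher: bench vibratory finisher, fixed to the table: grey housing 170 mm (x) by 300 mm (y), top at 45 mm, with a blue bowl on its left part (centre at its y = +65 mm) and the run lever on its right part. Origin at the centre of its underside, z up; its front (-x) faces the robot to within 0.3 rad. Tallest fixed part: the scale post (at its x = -46, y = -46 mm, 20 mm wide, 5 mm thick), top at 160 mm; the lever's fork at its x = +55, y = -95 mm is 120 mm high
- bowl_floor (a point): centre of the inner floor of the blue bowl, 51 mm above the table; the bowl is round, 57 mm inner radius at the floor, 65 mm at the mouth, wall 5 mm, with a low cone (18 mm radius, 74 mm above the table) in the middle; axes as the finisher's
- bowl_mouth (a point): centre of the bowl's mouth at rim height, 107 mm above the table; axes as the finisher's
- run_lever (a joint): angle of the run lever in rad: 0 released (the arm points to the finisher's -x and rises 0.30 rad above level), 0.30 arm level, 0.60 lowest stop; grows as the lever is pressed down. The scale post beside it, seen from the robot, is white at the top (0 to 0.22), green (0.22 to 0.38), red below (over 0.38); the lever's black pointer passes in front of it. A spring pushes it up: about 4 N at the bar when released, 7.5 N at 0.30; let go, it springs back up
- lever_bar (a point): centre of the red cross bar at the lever's free end, moving with the lever: bar 22 mm in diameter, 60 mm long along the finisher's y, 130 mm from the hinge, so it goes down 13 mm for every 0.1 rad; its centre is 143 mm above the table when released and 105 mm at 0.30. The hinge is level, along the finisher's y, at its x = +55, y = -95, z = 105 mm. Press down on the bar's top from above. At joint 0 this point's axes are the finisher's
- cup: orange tapered plastic cup, loose, about 80 g, 75 mm tall, outer diameter 51 mm at the foot and 67 mm at the rim (60 mm at 45 mm height), inner floor 4 mm above its underside, wall 3 mm, open top; origin at the centre of its underside, z to the mouth. It starts upright on the table to the left, with the six nuts inside; they slide out only when it is tipped some 30 degrees past level, sometimes after a shake, and a loosely held cup can turn a little between the fingers
- nut0: one of six identical loose brass hex nuts that start inside the cup: 13 mm across the flats, 15 mm across the corners, 8 mm thick, 12 g; origin at the centre of one flat face, z along the bore
- nut1: one of six identical loose brass hex nuts that start inside the cup: 13 mm across the flats, 15 mm across the corners, 8 mm thick, 12 g; origin at the centre of one flat face, z along the bore
- nut2: one of six identical loose brass hex nuts that start inside the cup: 13 mm across the flats, 15 mm across the corners, 8 mm thick, 12 g; origin at the centre of one flat face, z along the bore
- nut3: one of six identical loose brass hex nuts that start inside the cup: 13 mm across the flats, 15 mm across the corners, 8 mm thick, 12 g; origin at the centre of one flat face, z along the bore
- nut4: one of six identical loose brass hex nuts that start inside the cup: 13 mm across the flats, 15 mm across the corners, 8 mm thick, 12 g; origin at the centre of one flat face, z along the bore
- nut5: one of six identical loose brass hex nuts that start inside the cup: 13 mm across the flats, 15 mm across the corners, 8 mm thick, 12 g; origin at the centre of one flat face, z along the bore
- screwdriver: red-handled screwdriver, 178 mm long, loose bystander on the right; origin at the middle of its underside
- scissors: blue-handled scissors, 178 mm long, loose bystander on the left; origin at the middle of the underside

How it is judged:
On the way, in this order (a step that is already met when the one before it is completed fails the run):
1. the cup is held tipped above the bowl (angle between cup's own z axis and vertical above 0.8 rad and horizontal distance between cup and bowl_mouth below 0.15 m and height (world z) of cup above 0.1 m and contact force between the fingers and cup above 0.5 N).
2. all six nuts are in the bowl (horizontal distance between each of nut0, nut1, nut2, nut3, nut4, nut5 and bowl_floor below 0.066 m and z of nut0 in the frame of finisher between 0.045 and 0.098 m and z of nut1 in the frame of finisher between 0.045 and 0.098 m and z of nut2 in the frame of finisher between 0.045 and 0.098 m and z of nut3 in the frame of finisher between 0.045 and 0.098 m and z of nut4 in the frame of finisher between 0.045 and 0.098 m and z of nut5 in the frame of finisher between 0.045 and 0.098 m), for 0.2 s.
3. the empty cup stands upright on the table, let go (height (world z) of cup between -0.006 and 0.008 m and angle between cup's own z axis and vertical below 0.12 rad and contact force between each of the arm, the fingers and cup below 0.05 N and linear speed of cup below 0.02 m/s), for 0.2 s.
4. the robot holds the run lever in the green (value of joint run_lever between 0.22 and 0.38 rad and contact force between any of the fingers, the arm and run_lever above 1.5 N), for 1 s.
At the end, for the whole second after the job is handed in: All six nuts rest in the finisher's bowl; the empty cup stands upright (within 0.12 rad) on the table, untouched; the run lever stands still in the green, 0.22 to 0.38 rad, with the robot pushing on it with more than 1.5 N (all of step 2 and all of step 3 and all of step 4 and linear speed of each of nut0, nut1, nut2, nut3, nut4, nut5 below 0.03 m/s and velocity of joint run_lever between -0.1 and 0.1 rad/s); the arm keeps its last pose, push and grip.
It fails at once if the run lever is pressed into the red (over 0.40 rad) (value of joint run_lever above 0.4 rad).
It fails at once if a bystander (screwdriver, scissors) is moved by more than 20 mm (distance of any of screwdriver, scissors from where it was at the start of the episode above 0.02 m).
It also fails if it takes over 64 s, if anything falls off the work surface, if the arm or the gripper's body presses on something with over 40 N, if the wrist force passes 120 N, or if a joint passes its speed limit or range.

ROBOT

A 6-joint arm with a two-finger parallel gripper is mounted at the origin on a cart in front of the work surface, level with it; the furniture and walls round the work are solid. World frame = base frame: x ahead of the robot, y to its left, z up, the work surface at z = 0. Lengths are in m, angles in rad, forces in N, time in s.
With the tool pointing down it reaches from about 0.275 to 0.875 m from the base axis. Payload 12.5 kg.
Tool frame: the origin (TCP) lies at the very end of the fingers, on their centre line; the grasp point (between the pads) lies 19 mm behind it; x points along the fingers, z is the direction in which the jaws open and shut, and the axes are right-handed (so a half turn about x gives the same grasp; the last joint's range is limited). The gripper opens to 85 mm and grips with 20 to 120 N. Pads are 22 mm wide; open, the fingers measure 114 mm over their backs; the gripper's body (76 mm by 85 mm) begins 54 mm behind the grasp point. The pads swing forward as they close: fully open they stand 13 mm farther back than shut.
Start: joints at [1.133, 0.351, 1.652, -0, 1.139, -0.085], TCP at [0.19, 0.516, 0.231] pointing down, gripper open.
Joint ranges: [-2.75, 2.75], [-0.79, 2.1], [0.01, 2.65], [-1.57, 4.71], [0.07, 3.14], [-2.87, 2.87]. Speed limits (rad/s): [2.22, 2.22, 2.79, 3.14, 3.14, 3.14].

INTERFACE

Orientations are given as a 3x3 rotation matrix whose columns are the frame's x, y, z axes.
In Python, from bench import ctrl, optics, order gives the robot as it stands.
- The arm moves only by the shell command python3 -m creep 'ROWS' [FORCE]. ROWS is JSON, a list that holds one entry, the list of rows, each a list of 7 numbers: the turn, a rotation vector about the tool's x, y, z in rad, then the shift along the tool's x, y, z in cm, then the closure, from -1 (fully open) to 1 (shut), so that 0 is half open. In form: [[[wx, wy, wz, x, y, z, gripper], ...]]. A call has 1 to 10 rows; each row is the pose to reach, as a shift and turn from the pose commanded when the call began, along the tool's axes at that moment; what a row does not reach only later rows make up. A row lasts 1/8 s, in which the tool goes at most 62.5 mm and 10.7 degrees, less where a joint would pass 70% of its speed; a pose out of reach is approached as far as the arm can. A call with a gripper value outside its range is refused whole. The fingers move at their own pace and stop on an object; FORCE is the grip in N (left out, the last holds). Time passes only in rows, so rows that repeat a pose let the fingers close. It gives the time, the measured TCP pose, the force and the opening at its end, in the units of the state.
- ctrl.observe(): the state, without advancing time (a new reading comes with each control period).
- optics.read_camera(name): name is "side" or "top"; returns (picture, depth): 384x512x3 uint8, red, green, blue; 384x512 float32, m along the optical axis (not along the pixel's ray), 0 where there is no reading.
- optics.camera_params(name): a dict with "intrinsics" (3x3 intrinsics, pixels), "camera_from_world" (4x4, takes a point from world to camera coordinates). Camera axes: x right, y up, looking along -z (the intrinsics and any distortion apply to the point x, -y, -z); pixel columns grow to the right and rows downward; lengths in m; the calibration is good to about 2 mm. A picture is of the moment at which its call begins. camera_params takes no time and is no camera call.
- order.finish_job(): hands the job in, once; it reports no verdict.
The state is a dict: "clock": time; "joint_pos": joint angles; "joint_vel": joint speeds; "effort": joint torques, N m; "eef_pos": TCP position; "ee_rot": TCP orientation; "ft_force": force on the tool from outside, world axes, zero at the start; "moment": the same for the moment, N m; "width": opening from 0.0 (shut) to 1.0 (fully open).
Only numpy, scipy, OpenCV 4.12 (cv2) and the standard library are available. Lean on these libraries where they do the work, as an engineer would, in place of code of your own. Each camera call takes 0.05 s, during which the arm holds its last target. There are 200 camera calls.

## Working session

There is one attempt and no reset: what is moved stays moved. The work goes in short steps, Python scripts to look and compute and a shell command to move; the robot and the scene stay as the last step left them, time stands still between calls to the robot, and variables do not carry over. Pictures are saved under pics/ and viewed, about 8 in all and at most 12, crops included, and the job is handed in when it is done.

```bash
mkdir -p pics; ls; cat > h.py <<'E'
import numpy as np, cv2
from bench import ctrl, optics, order
def cam(n):
    im,d=optics.read_camera(n); p=optics.camera_params(n); return im,d,np.array(p["intrinsics"]),np.array(p["camera_from_world"])
def cloud(d,K,T):
    v,u=np.mgrid[:d.shape[0],:d.shape[1]]
    x=(u-K[0,2])/K[0,0]*d; y=(v-K[1,2])/K[1,1]*d
    P=np.stack([x,-y,-d,np.ones_like(d)],-1)
    W=P@np.linalg.inv(T).T; W=W[...,:3].copy(); W[d<=0]=np.nan; return W
def save(n,im): cv2.imwrite('pics/'+n,im[...,::-1])
E
python3 - <<'E'
from h import *
s=ctrl.observe(); print({k:np.round(v,3).tolist() for k,v in s.items()})
ims=[]
for n in("side","top"):
    im,d,K,T=cam(n); ims.append(im); np.savez(f'{n}0.npz',im=im,d=d,K=K,T=T); print(n,optics.camera_params(n).keys(),K.round(1).tolist(),np.linalg.inv(T).round(3).tolist(), (d>0).mean())
    save(n+'0.png',im)
E
```

```text
pics
{'clock': 0.0, 'joint_pos': [1.133, 0.351, 1.652, 0.0, 1.139, -0.085], 'joint_vel': [0.0, -0.0, -0.0, -0.001, 0.001, 0.0], 'effort': [-0.001, -50.608, -29.141, -0.0, 0.004, 0.0], 'eef_pos': [0.19, 0.516, 0.231], 'ee_rot': [[-0.001, -0.938, 0.345], [-0.001, 0.345, 0.938], [-1.0, 0.0, -0.001]], 'ft_force': [0.304, -0.394, 0.572], 'moment': [0.029, -0.014, -0.013], 'width': 0.998}
side dict_keys(['intrinsics', 'camera_from_world']) [[362.0, 0.0, 258.6], [0.0, 362.0, 189.7], [0.0, 0.0, 1.0]] [[1.0, -0.0, -0.004, 0.508], [-0.003, 0.63, -0.777, -0.942], [0.003, 0.777, 0.63, 0.905], [0.0, 0.0, 0.0, 1.0]] 0.996185302734375
top dict_keys(['intrinsics', 'camera_from_world']) [[407.8, 0.0, 248.2], [0.0, 407.8, 192.2], [0.0, 0.0, 1.0]] [[0.023, 0.993, -0.115, 0.322], [-1.0, 0.022, -0.011, 0.05], [-0.008, 0.115, 0.993, 1.68], [0.0, 0.0, 0.0, 1.0]] 0.995849609375
```

View pics/side0.png

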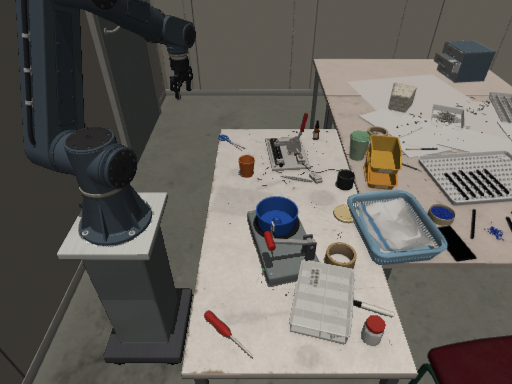

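View pics/top0.png

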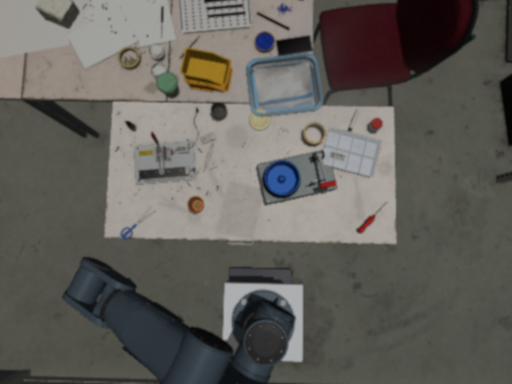

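The side view shows the cup at (246,166), the bowl at (277,217), the red bar at (269,240), and the scissors at (232,142). In the top view the cup is at (196,205), the bowl at (282,179) and the bar at (328,185).

```bash
cat > m.py <<'E'
from h import *
def comp(mask,px):
    n,l,st,c=cv2.connectedComponentsWithStats(mask.astype(np.uint8)); 
    i=min([i for i in range(1,n) if st[i,4]>8],key=lambda i:np.hypot(*(c[i]-px))); return l==i,st[i],c[i]
def hsv(im): return cv2.cvtColor(im,cv2.COLOR_RGB2HSV).astype(int)
def ray(K,T,p,z):
    Ti=np.linalg.inv(T); r=Ti[:3,:3]@np.array([(p[0]-K[0,2])/K[0,0],-(p[1]-K[1,2])/K[1,1],-1]); return Ti[:3,3]+r*(z-Ti[2,3])/r[2]
E
python3 - <<'E'
from m import *
pts={'side':dict(cup=(246,166),bowl=(277,217),bar=(269,240)),'top':dict(cup=(196,205),bowl=(282,179),bar=(328,185))}
for n in pts:
    z=np.load(n+'0.npz'); im,d,K,T=[z[k] for k in('im','d','K','T')]; H=hsv(im); W=cloud(d,K,T)
    for k,px in pts[n].items():
        h,s,v=H[...,0],H[...,1],H[...,2]
        m={'cup':(h>4)&(h<20)&(s>140)&(v>50),'bowl':(h>100)&(h<130)&(s>150),'bar':((h<5)|(h>174))&(s>150)}[k]
        if k=='bar': print('bar at px',H[px[1],px[0]])
        mm,st,c=comp(m,px); Q=W[mm]; 
        print(n,k,st,c.round(1),'z pct',np.nanpercentile(Q[:,2],[2,50,90,98]).round(3),'med',np.nanmedian(Q,0).round(3))
        top=Q[Q[:,2]>np.nanpercentile(Q[:,2],98)-.012]
        print('   top ring: circle',[np.round(x,4).tolist() if not np.isscalar(x) else round(x,4) for x in cv2.minEnclosingCircle(top[:,:2].astype(np.float32))],'rect',cv2.minAreaRect(top[:,:2].astype(np.float32)))
    # housing: top surface at z 40..50 near bowl
    b=ray(K,T,pts[n]['bowl'],.1)
    g=(abs(W[...,2]-.045)<.006)&(np.hypot(W[...,0]-b[0],W[...,1]-b[1])<.3)&(H[...,1]<90)
    mm,st,c=comp(cv2.morphologyEx(g.astype(np.uint8),cv2.MORPH_CLOSE,np.ones((3,3))),pts[n]['bar'])
    print(n,'housing',st,cv2.minAreaRect(W[mm&g][:,:2].astype(np.float32)))
    x,y=pts[n]['bowl']; save(n+'c.png',cv2.resize(im[y-70:y+70,x-80:x+100],None,fx=4,fy=4,interpolation=2))
E
```

```text
side cup [239 155  15  22 267] [246.4 165.4] z pct [0.008 0.054 0.073 0.077] med [0.463 0.257 0.054]
   top ring: circle [[0.4615, 0.2774], 0.0347] rect ((0.46277740597724915, 0.27789586782455444), (0.05757845938205719, 0.06819065660238266), 3.113751173019409)
side bowl [ 256  197   42   39 1238] [276.7 214.9] z pct [0.05  0.075 0.105 0.109] med [ 0.576 -0.038  0.075]
   top ring: circle [[0.5649, -0.0966], 0.1051] rect ((0.556993842124939, -0.08507592231035233), (0.18887992203235626, 0.13531604409217834), 54.47062301635742)
bar at px [  0 202 160]
side bar [264 231  11  20 130] [269.1 240.2] z pct [0.142 0.154 0.157 0.158] med [ 0.541 -0.24   0.154]
   top ring: circle [[0.5398, -0.2345], 0.0306] rect ((0.5406597852706909, -0.2343234419822693), (0.020889023318886757, 0.059367526322603226), 9.89094352722168)
side housing [276 216  31  24 243] ((0.6352627277374268, -0.09904863685369492), (0.12955650687217712, 0.07239439338445663), 52.48004150390625)
top cup [189 198  14  14 114] [195.3 205. ] z pct [-0.002  0.014  0.046  0.064] med [0.456 0.286 0.014]
   top ring: circle [[0.4401, 0.2933], 0.0142] rect ((0.43828994035720825, 0.29508209228515625), (0.02814820036292076, 0.005057373084127903), 46.456146240234375)
top bowl [264 161  35  35 985] [281.2 178.2] z pct [0.044 0.053 0.1   0.109] med [ 0.569 -0.063  0.053]
   top ring: circle [[0.5646, -0.062], 0.0683] rect ((0.5657916069030762, -0.061234794557094574), (0.13191063702106476, 0.12981505692005157), 1.6543633937835693)
bar at px [  1 204 136]
top bar [320 181  16   7  62] [327.4 184.2] z pct [0.146 0.153 0.157 0.159] med [ 0.537 -0.229  0.153]
   top ring: circle [[0.5364, -0.2317], 0.0271] rect ((0.5357879996299744, -0.23190075159072876), (0.01605391874909401, 0.053535591810941696), 15.328619956970215)
top housing [ 258  151   79   53 1420] ((0.5803807377815247, -0.12466263771057129), (0.1700952649116516, 0.29445311427116394), 13.48990535736084)
```

```bash
cat > t.py <<'E'
from m import *
from scipy.spatial.transform import Rotation as Ro
def rot(head,tilt,sgn=1):  # tool x: heading deg, tilt deg below level, jaw level
    h,t=np.radians([head,tilt]); x=np.array([np.cos(h)*np.cos(t),np.sin(h)*np.cos(t),-np.sin(t)]); z=sgn*np.array([-np.sin(h),np.cos(h),0]); return np.stack([x,np.cross(z,x),z],1)
def rows(p,R,s=None):
    s=s or ctrl.observe(); A=np.array(s["ee_rot"]); 
    rv=Ro.from_matrix(A.T@R).as_rotvec(); sh=A.T@(np.array(p)-s["eef_pos"])*100
    return rv.round(3).tolist(), sh.round(2).tolist(), 'deg',round(np.degrees(np.linalg.norm(rv)),1)
def st():
    s=ctrl.observe(); print({k:np.round(s[k],4).tolist() for k in('clock','joint_pos','eef_pos','ee_rot','ft_force','width')})
E
python3 - <<'E'
from t import *
z=np.load('side0.npz'); im,d,K,T=[z[k] for k in('im','d','K','T')]; W=cloud(d,K,T)
for n,(u0,u1,v0,v1) in dict(scissors=(215,246,130,153),device=(260,310,135,172)).items():
    Q=W[v0:v1,u0:u1].reshape(-1,3); H=hsv(im)[v0:v1,u0:u1].reshape(-1,3)
    m=((H[:,0]>100)&(H[:,0]<130)&(H[:,1]>120)) if n=='scissors' else Q[:,2]>.02
    print(n,np.nanpercentile(Q[m],[2,98],axis=0).round(3).tolist())
c=np.array([.461,.277,.05])
for head in(-60,):
  for sg in(1,-1):
    R=rot(head,20,sg); p=c+R[:,0]*(.019-.16)+[0,0,.08]; print(head,sg,p.round(3),rows(p,R))
E
```

```text
scissors [[0.32, 0.54, 0.003], [0.369, 0.585, 0.012]]
device [[0.558, 0.293, 0.02], [0.716, 0.519, 0.084]]
-60 1 [0.395 0.392 0.178] ([0.605, 0.422, -1.169], [5.26, -23.51, -4.56], 'deg', np.float64(79.2))
-60 -1 [0.395 0.392 0.178] ([-2.067, 1.447, 0.522], [5.26, -23.51, -4.56], 'deg', np.float64(147.6))
```

```bash
python3 -m creep '[[[0.3,0.21,-0.58,0,-12,-2,-1],[0.3,0.21,-0.58,0,-12,-2,-1],[0.3,0.21,-0.58,0,-12,-2,-1],[0.3,0.21,-0.58,0,-12,-2,-1],[0.3,0.21,-0.58,0,-12,-2,-1]]]' 60; python3 -c "
from t import *
st();R=rot(-60,20); print(rows([.395,.392,.178],R))"
```

```text
clock: 0.72
eef_pos: [0.2949, 0.4562, 0.2299]
ee_rot: [[0.378, -0.672, 0.637], [-0.436, 0.477, 0.763], [-0.817, -0.566, -0.113]]
ft_force: [0.4, 0.3, 0.1]
width: 0.994
{'clock': 0.725, 'joint_pos': [1.1652, 0.5004, 1.555, -0.5534, 1.4122, 0.4357], 'eef_pos': [0.2949, 0.4562, 0.2299], 'ee_rot': [[0.3776, -0.6725, 0.6365], [-0.4359, 0.4774, 0.763], [-0.8169, -0.5656, -0.1129]], 'ft_force': [0.4319, 0.2811, 0.1], 'width': 0.9937}
([0.308, 0.213, -0.589], [10.82, -6.86, 2.05], 'deg', np.float64(40.0))
```

```bash
python3 -m creep '[[[0.308,0.213,-0.589,10.8,-6.9,2,-1],[0.308,0.213,-0.589,10.8,-6.9,2,-1],[0.308,0.213,-0.589,10.8,-6.9,2,-1],[0.308,0.213,-0.589,10.8,-6.9,2,-1],[0.308,0.213,-0.589,10.8,-6.9,2,-1]]]' >/dev/null; cat > kin.py <<'E'
from t import *
from scipy.optimize import least_squares
q0=[1.133,.351,1.652,0,1.139,-.085]
Rz=lambda a:Ro.from_euler('z',a).as_matrix(); Ry=lambda a:Ro.from_euler('y',a).as_matrix()
C=np.array([[0,0,-1],[0,-1,0],[-1,0,0]],float).T
def fk(q,P=None):
    a,h,L1,e,L2,Lt,lat=P
    A=Rz(q[0]); B=A@Ry(q[1]); D=A@Ry(q[1]+q[2]); E=D@Rz(q[3])@Ry(q[4]); w=A@[a,lat,h]+B@[0,0,L1]+D@[e,0,L2]
    F=E@Rz(q[5]); return w+F[:,2]*Lt, F, w
E
python3 - <<'E'
from kin import *
st(); s=ctrl.observe()
data=[(q0,[.19,.516,.231],None),([1.1652,0.5004,1.555,-0.5534,1.4122,0.4357],[.2949,.4562,.2299],[[0.3776,-0.6725,0.6365],[-0.4359,0.4774,0.763],[-0.8169,-0.5656,-0.1129]]),(s['joint_pos'],s['eef_pos'],s['ee_rot'])]
for q,p,R in data[1:]: print((fk(q,[0]*7)[1].T@np.array(R)).round(3).tolist())
f=lambda P:np.concatenate([fk(q,P)[0]-p for q,p,_ in data])
r=least_squares(f,[0,.3,.6,0,.5,.3,.047]); print(r.x.round(4),r.fun.round(4))
np.save('P.npy',r.x)
E
```

```text
{'clock': 1.35, 'joint_pos': [1.0791, 0.8295, 1.4579, -0.936, 1.72, 0.8653], 'eef_pos': [0.3957, 0.3906, 0.1783], 'ee_rot': [[0.4672, -0.1733, 0.867], [-0.8142, 0.2978, 0.4983], [-0.3446, -0.9388, -0.002]], 'ft_force': [-0.2309, -0.1228, 0.4663], 'width': 0.9993}
[[-0.0, -0.0, -1.0], [0.0, 1.0, -0.0], [1.0, -0.0, -0.0]]
[[0.0, 0.0, -1.0], [0.0, 1.0, 0.0], [1.0, 0.0, 0.0]]
[-2.000e-04  2.586e-01  4.878e-01  4.080e-02  4.378e-01  2.651e-01
  4.670e-02] [ 0.  0.  0. -0.  0. -0.  0. -0.  0.]
```

```bash
cat >> kin.py <<'E'
P=np.load('P.npy'); lo=np.array([-2.75,-.79,.01,-1.57,.07,-2.87]);hi=np.array([2.75,2.1,2.65,4.71,3.14,2.87])
C2=np.array([[0,0,-1],[0,1,0],[1,0,0.]])
def ik(p,R,q):
    def f(x):
        a,F,_=fk(x,P); return np.r_[(a-p)*5,(F@C2-R).ravel()]
    r=least_squares(f,np.clip(q,lo+1e-3,hi-1e-3),bounds=(lo,hi)); return r.x,r.cost,fk(r.x,P)[2]
E
python3 - <<'E'
from kin import *
im,d,K,T=cam('side'); H=hsv(im); W=cloud(d,K,T); h,s_,v=H[...,0],H[...,1],H[...,2]
mm,stt,c=comp((h>4)&(h<20)&(s_>140)&(v>50),(246,166)); Q=W[mm]; top=Q[Q[:,2]>.064]; print(stt,cv2.minEnclosingCircle(top[:,:2].astype(np.float32)),len(top))
save('side1.png',cv2.resize(im[90:270,140:340],None,fx=4,fy=4))
s=ctrl.observe(); q=s['joint_pos']; R=rot(-60,20)
cup=np.array([.461,.277,.048])
def go(n,G,R):
    global q
    p=np.array(G)+R[:,0]*.025; q,c,w=ik(p,R,q); print(n,p.round(3),q.round(2),'%.1e'%c,'wrist',w.round(3))
print(rows(cup+R[:,0]*.025-R[:,0]*.075,R))
go('pre',cup-R[:,0]*.075,R); go('grasp',cup,R); go('lift',cup+[0,0,.14],R)
for t in(20,10):
  for hd in(-60,-75):
    R=rot(hd,t); q=s['joint_pos']
    for r in(0,-90,-120,-150):
      Rr=R@Ro.from_rotvec([np.radians(r),0,0]).as_matrix(); up=Rr@(R.T@[0,0,1])
      go(f't{t} h{hd} r{r} up {up.round(2)}',[.55,-.07,.18],Rr)
E
```

```text
[239 155  15  22 267] ((0.46205705404281616, 0.27683642506599426), 0.03544025868177414) 78
([0.0, -0.001, -0.005], [11.85, 7.79, -0.02], 'deg', np.float64(0.3))
pre [0.438 0.318 0.065] [ 0.96  0.96  1.57 -1.02  1.52  1.03] 9.1e-31 wrist [0.313 0.533 0.156]
grasp [0.473 0.257 0.039] [ 0.86  0.98  1.65 -1.11  1.42  1.08] 1.9e-23 wrist [0.348 0.472 0.13 ]
lift [0.473 0.257 0.179] [ 0.86  0.73  1.69 -1.1   1.52  0.89] 6.2e-23 wrist [0.348 0.472 0.27 ]
t20 h-60 r0 up [ 0. -0.  1.] [ 0.562 -0.09   0.171] [ 0.19  0.58  1.98 -1.57  1.11  0.92] 5.9e-03 wrist [0.454 0.137 0.276]
t20 h-60 r-90 up [0.65 0.75 0.12] [ 0.562 -0.09   0.171] [ 0.19  0.58  1.98 -1.57  1.11 -0.65] 5.9e-03 wrist [0.454 0.137 0.276]
t20 h-60 r-120 up [ 0.46  0.82 -0.32] [ 0.562 -0.09   0.171] [ 0.19  0.58  1.98 -1.57  1.11 -1.17] 5.9e-03 wrist [0.454 0.137 0.276]
t20 h-60 r-150 up [ 0.11  0.75 -0.65] [ 0.562 -0.09   0.171] [ 0.19  0.58  1.98 -1.57  1.11 -1.7 ] 5.9e-03 wrist [0.454 0.137 0.276]
t20 h-75 r0 up [ 0. -0.  1.] [ 0.556 -0.093  0.171] [ 0.2   0.65  1.88 -1.42  1.25  0.93] 6.3e-30 wrist [0.492 0.148 0.262]
t20 h
[... 727 characters left out ...]
7  1.28 -1.11] 2.5e-02 wrist [0.464 0.164 0.246]
t10 h-60 r-150 up [ 0.27  0.52 -0.81] [ 0.562 -0.091  0.176] [ 0.24  0.66  1.94 -1.57  1.28 -1.63] 2.5e-02 wrist [0.464 0.164 0.246]
t10 h-75 r0 up [-0. -0.  1.] [ 0.556 -0.094  0.176] [ 0.22  0.73  1.88 -1.52  1.4   1.04] 1.0e-24 wrist [0.489 0.158 0.222]
t10 h-75 r-90 up [0.91 0.42 0.03] [ 0.556 -0.094  0.176] [ 0.22  0.73  1.88 -1.52  1.4  -0.54] 6.2e-24 wrist [0.489 0.158 0.222]
t10 h-75 r-120 up [ 0.76  0.47 -0.45] [ 0.556 -0.094  0.176] [ 0.22  0.73  1.88 -1.52  1.4  -1.06] 6.2e-29 wrist [0.489 0.158 0.222]
t10 h-75 r-150 up [ 0.39  0.44 -0.81] [ 0.556 -0.094  0.176] [ 0.22  0.73  1.88 -1.52  1.4  -1.58] 7.6e-26 wrist [0.489 0.158 0.222]
```

View pics/side1.png

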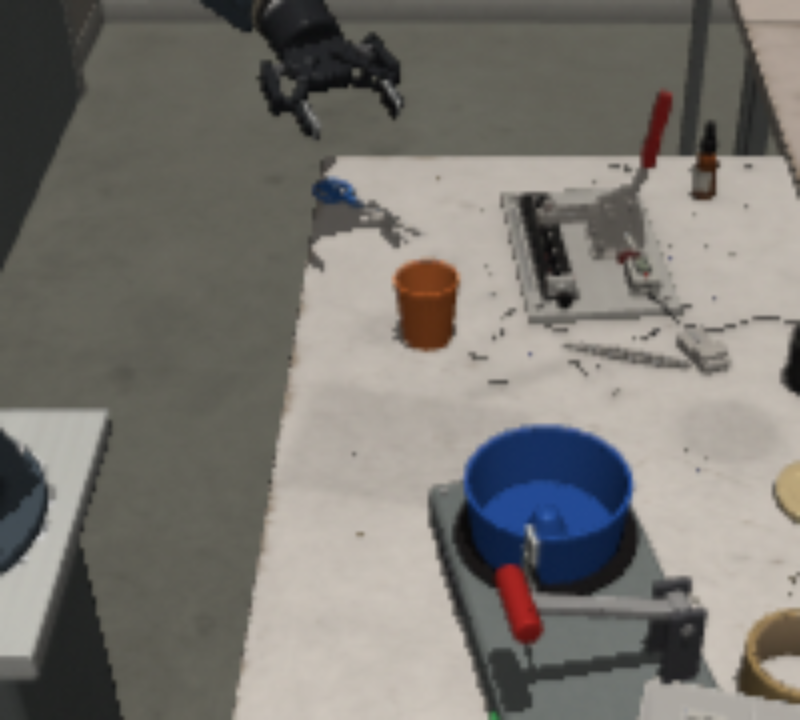

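Crop: the gripper is at (330,80), clear of the cup at (427,305), and the scissors are untouched at (335,190). I'm going in.

```bash
python3 -m creep '[[[0,0,0,6,7.8,0,-1],[0,0,0,11.8,7.8,0,-1],[0,0,0,11.8,7.8,0,-1],[0,0,0,15,7.8,0,-1],[0,0,0,19.3,7.8,0,-1],[0,0,0,19.3,7.8,0,-1]]]' 60; python3 -c "
from t import *
st()
im,d,K,T=cam('side');save('side2.png',cv2.resize(im[110:220,190:320],None,fx=5,fy=5))"
```

```text
clock: 2.15
eef_pos: [0.4736, 0.2557, 0.041]
ee_rot: [[0.466, -0.17, 0.868], [-0.815, 0.3, 0.496], [-0.345, -0.939, 0.002]]
ft_force: [-0.3, -0.1, 0.7]
width: 1.003
{'clock': 2.15, 'joint_pos': [0.8528, 0.974, 1.6474, -1.1125, 1.4233, 1.0779], 'eef_pos': [0.4736, 0.2557, 0.041], 'ee_rot': [[0.4663, -0.1697, 0.8682], [-0.8145, 0.3005, 0.4962], [-0.3451, -0.9386, 0.0019]], 'ft_force': [-0.2526, -0.1122, 0.7408], 'width': 1.0026}
```

View pics/side2.png

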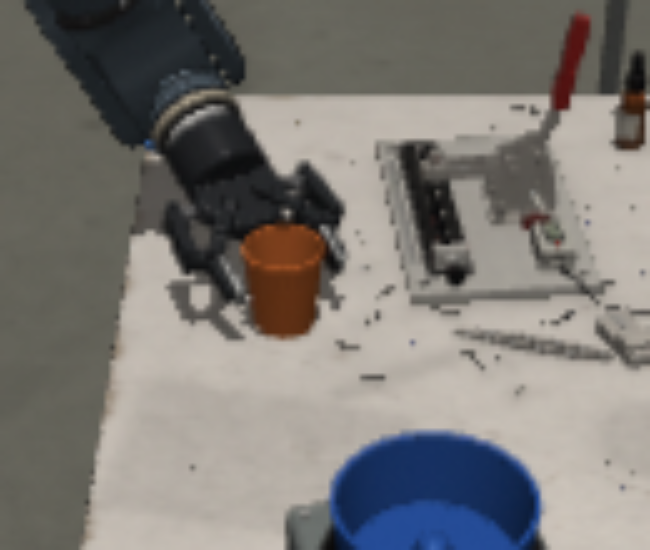

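The fingers, at (215,255) and (335,235), straddle the cup at (285,280). I'll close.

```bash
python3 -m creep '[[[0,0,0,0,0,0,1],[0,0,0,0,0,0,1],[0,0,0,0,0,0,1],[0,0,0,0,0,0,1],[0,0,0,0,0,0,1],[0,0,0,0,0,0,1]]]' 60; python3 -c "
from t import *
s=ctrl.observe();R=rot(-60,20); print(rows(np.array(s['eef_pos'])+[0,0,.15],np.array(s['ee_rot'])))"
```

```text
clock: 2.95
eef_pos: [0.4729, 0.2586, 0.0418]
ee_rot: [[0.471, -0.167, 0.866], [-0.813, 0.299, 0.5], [-0.343, -0.939, 0.005]]
ft_force: [-2.8, 2.2, 6.4]
width: 0.714
([0.0, 0.0, 0.0], [-5.14, -14.09, 0.07], 'deg', np.float64(0.0))
```

```bash
python3 -m creep '[[[0,0,0,-1,-2.8,0,1],[0,0,0,-2.6,-7,0,1],[0,0,0,-5.1,-14,0,1],[0,0,0,-5.1,-14,0,1],[0,0,0,-5.1,-14,0,1]]]'; python3 - <<'E'
from kin import *
im,d,K,T=cam('side');save('side3.png',cv2.resize(im[90:250,170:350],None,fx=4,fy=4))
s=ctrl.observe(); q=s['joint_pos']; ft=s['ft_force']
G0=np.array(s['eef_pos'])-np.array(s['ee_rot'])[:,0]*.025
for hd,t in((-85,10),(-80,15)):
    R=rot(hd,t); q=s['joint_pos']
    for f in(.33,.66,1):
        Rm=Ro.from_matrix(s['ee_rot']); Rf=(Rm*Ro.from_rotvec((Rm.inv()*Ro.from_matrix(R)).as_rotvec()*f)).as_matrix()
        G=G0+f*(np.array([.535,-.062,.20])-G0); q,c,w=ik(G+Rf[:,0]*.025,Rf,q); print(f,q.round(2),'%.0e'%c,w.round(3))
    print(hd,t,rows([.535,-.062,.20]+R[:,0]*.025,R))
    for r in(-90,-120,-150):
      Rr=R@Ro.from_rotvec([np.radians(r),0,0]).as_matrix(); up=Rr@(R.T@[0,0,1]); q,c,w=ik([.535,-.062,.19]+R[:,0]*.025,Rr,q); print(r,up.round(2),q.round(2),'%.0e'%c)
E
```

```text
clock: 3.58
eef_pos: [0.4724, 0.2576, 0.1897]
ee_rot: [[0.47, -0.169, 0.867], [-0.813, 0.3, 0.499], [-0.344, -0.939, 0.004]]
ft_force: [0.2, 0.3, -2.1]
width: 0.715
0.33 [ 0.67  0.69  1.78 -1.16  1.52  0.93] 2e-19 [0.401 0.379 0.267]
0.66 [ 0.46  0.69  1.83 -1.25  1.51  0.96] 7e-20 [0.456 0.281 0.255]
1 [ 0.24  0.72  1.81 -1.35  1.51  0.97] 4e-23 [0.514 0.174 0.242]
-85 10 ([0.111, 0.421, -0.174], [30.77, -12.03, -11.52], 'deg', np.float64(26.9))
-90 [0.97 0.26 0.03] [ 0.24  0.74  1.8  -1.35  1.51 -0.59] 6e-24
-120 [ 0.83  0.33 -0.45] [ 0.24  0.74  1.8  -1.35  1.51 -1.11] 8e-31
-150 [ 0.46  0.36 -0.81] [ 0.24  0.74  1.8  -1.35  1.51 -1.63] 5e-28
0.33 [ 0.67  0.67  1.8  -1.17  1.48  0.92] 2e-18 [0.395 0.375 0.274]
0.66 [ 0.46  0.65  1.86 -1.26  1.43  0.94] 3e-18 [0.443 0.274 0.268]
1 [ 0.23  0.66  1.86 -1.37  1.39  0.94] 2e-20 [0.495 0.166 0.262]
-80 15 ([0.103, 0.332, -0.088], [30.88, -11.84, -11.31], 'deg', np.float64(20.6))
-90 [0.91 0.41 0.07] [ 0.23  0.68  1.86 -1.37  1.39 -0.61] 2e-22
-120 [ 0.76  0.51 -0.4 ] [ 0.23  0.68  1.86 -1.37  1.39 -1.13] 1e-30
-150 [ 0.39  0.54 -0.74] [ 0.23  0.68  1.86 -1.37  1.39 -1.65] 2e-26
```

View pics/side3.png

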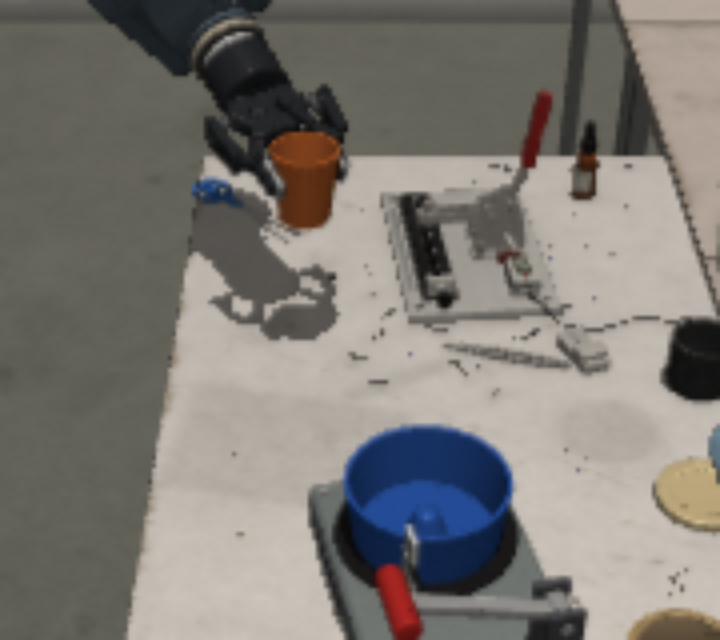

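The cup is held upright and lifted at (305,180), and the scissors are undisturbed. I'm moving over the bowl.

```bash
python3 -m creep '[[[0.01,0.05,-0.02,4,-1.3,-1.3,1],[0.03,0.11,-0.05,8.5,-2.8,-2.8,1],[0.05,0.2,-0.08,14,-4.5,-4.7,1],[0.07,0.27,-0.11,19.5,-6.3,-6.6,1],[0.09,0.33,-0.14,25,-8.1,-8.5,1],[0.1,0.38,-0.16,29.5,-9.6,-10,1],[0.11,0.42,-0.174,32.6,-10.6,-11.1,1],[0.11,0.42,-0.174,32.6,-10.6,-11.1,1]]]'; python3 -m creep '[[[-0.18,0,0,0,0,0,1],[-0.36,0,0,0,0,0,1],[-0.54,0,0,0,0,0,1],[-0.72,0,0,0,0,0,1],[-0.9,0,0,0,0,0,1],[-1.08,0,0,0,0,0,1],[-1.26,0,0,0,0,0,1],[-1.44,0,0,0,0,0,1],[-1.6,0,0,0,0,0,1],[-1.6,0,0,0,0,0,1]]]'; python3 - <<'E'
from t import *
st();R=np.array(ctrl.observe()['ee_rot']);print((np.array(ctrl.observe()['eef_pos'])-R[:,0]*.025).round(3))
im,d,K,T=cam('side');save('side4.png',cv2.resize(im[120:280,190:370],None,fx=4,fy=4))
E
```

```text
clock: 4.62
eef_pos: [0.5465, -0.0973, 0.1748]
ee_rot: [[0.083, -0.018, 0.996], [-0.981, 0.172, 0.085], [-0.173, -0.985, -0.003]]
ft_force: [-0.1, 0.3, -1.4]
width: 0.713
clock: 5.88
eef_pos: [0.5469, -0.0944, 0.1759]
ee_rot: [[0.088, -0.995, -0.045], [-0.981, -0.094, 0.17], [-0.173, 0.029, -0.984]]
ft_force: [0.1, 0.2, -1.6]
width: 0.714
{'clock': 5.875, 'joint_pos': [0.2212, 0.7687, 1.7865, -1.3649, 1.498, -0.6122], 'eef_pos': [0.5469, -0.0944, 0.1759], 'ee_rot': [[0.0878, -0.9951, -0.0452], [-0.9809, -0.0943, 0.1699], [-0.1733, 0.0294, -0.9844]], 'ft_force': [0.1264, 0.2207, -1.6278], 'width': 0.714}
[ 0.545 -0.07   0.18 ]
```

View pics/side4.png

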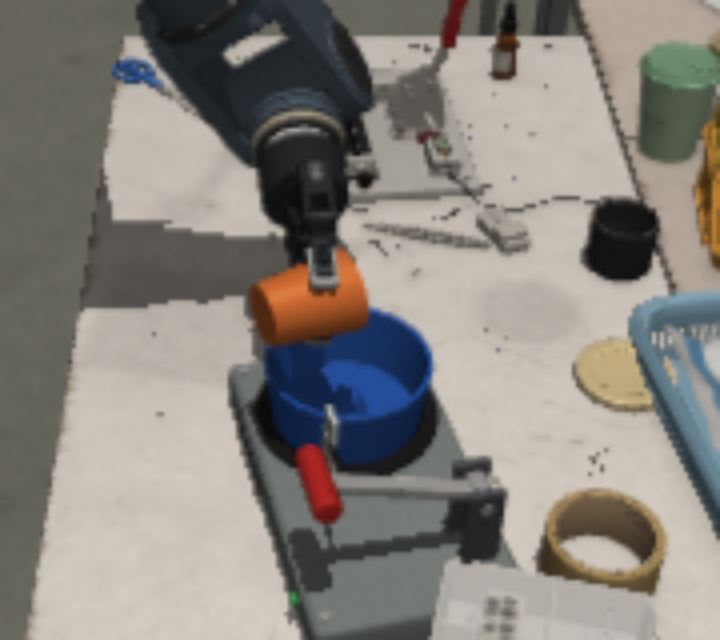

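The cup is level at (310,300), with its mouth toward +x over the bowl. I'll tip it further, slowly.

```bash
python3 -m creep '[[[-0.15,0,0,0,0,0,1],[-0.3,0,0,0,0,0,1],[-0.4,0,0,0,0,0,1],[-0.5,0,0,0,0,0,1],[-0.6,0,0,0,0,0,1],[-0.7,0,0,0,0,0,1],[-0.8,0,0,0,0,0,1],[-0.9,0,0,0,0,0,1],[-1.0,0,0,0,0,0,1],[-1.1,0,0,0,0,0,1]]]'; python3 -m creep '[[[-0.1,0,0,0,0,0,1],[-0.1,0,0,0,0,0,1],[-0.1,0,0,0,0,0,1],[-0.1,0,0,0,0,0,1]]]'; python3 - <<'E'
from t import *
im,d,K,T=cam('side');a=cv2.resize(im[150:250,230:330],None,fx=4,fy=4)
np.savez('s5.npz',im=im,d=d)
im,d,K,T=cam('top');b=cv2.resize(im[140:220,240:340],None,fx=4,fy=5)
save('p5.png',np.hstack([a,b]))
E
```

```text
clock: 7.18
eef_pos: [0.547, -0.0949, 0.1765]
ee_rot: [[0.087, -0.412, -0.907], [-0.981, -0.194, -0.006], [-0.173, 0.89, -0.421]]
ft_force: [-1.1, 0.6, -0.6]
width: 0.718
clock: 7.68
eef_pos: [0.5471, -0.0953, 0.1769]
ee_rot: [[0.087, -0.321, -0.943], [-0.981, -0.192, -0.025], [-0.173, 0.927, -0.332]]
ft_force: [-0.0, 0.5, -0.3]
width: 0.716
```

View pics/p5.png

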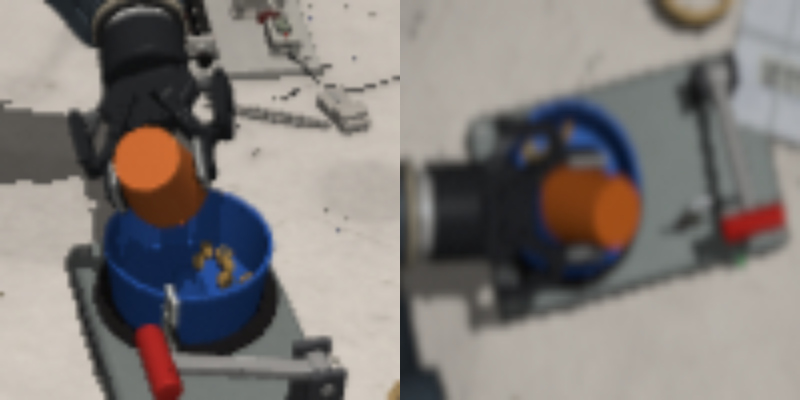

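The side crop shows at least five brass nuts in the bowl at about (220,265). I'll shake, then bring the cup upright beside the bowl and count.

```bash
python3 -m creep '[[[-0.15,0,0,0,1.5,0,1],[-0.15,0,0,0,0,0,1],[-0.15,0,0,0,1.5,0,1],[-0.05,0,0,0,0,0,1],[-0.2,0,0,0,1.5,0,1],[-0.2,0,0,0,0,0,1],[-0.2,0,0,0,0,0,1]]]'; python3 - <<'E'
from kin import *
st(); s=ctrl.observe(); q=s['joint_pos']
# return: first back above
R=rot(-60,20)
for G in([.545,-.05,.22],[.461,.277,.10],[.461,.277,.05]):
    p=np.array(G)+R[:,0]*.025; print(p.round(3),rows(p,R))
E
```

```text
clock: 8.65
eef_pos: [0.5471, -0.0953, 0.1758]
ee_rot: [[0.087, -0.128, -0.988], [-0.981, -0.183, -0.062], [-0.173, 0.975, -0.141]]
ft_force: [-0.2, -0.5, -0.4]
width: 0.713
{'clock': 8.65, 'joint_pos': [0.2196, 0.7694, 1.7855, -1.3653, 1.4982, -2.0099], 'eef_pos': [0.5471, -0.0953, 0.1758], 'ee_rot': [[0.0865, -0.1275, -0.9881], [-0.9811, -0.1832, -0.0623], [-0.1731, 0.9748, -0.1409]], 'ft_force': [-0.2274, -0.5306, -0.4196], 'width': 0.7133}
[ 0.557 -0.07   0.211] ([2.814, -0.292, -0.589], [-2.98, 2.9, -1.61], 'deg', np.float64(165.6))
[0.473 0.257 0.091] ([2.814, -0.292, -0.589], [-33.71, -13.72, 6.35], 'deg', np.float64(165.6))
[0.473 0.257 0.041] ([2.814, -0.292, -0.589], [-32.84, -18.59, 7.05], 'deg', np.float64(165.6))
```

```bash
python3 -m creep '[[[0.18,0,0,0,2,0,1],[0.36,0,0,0,3,0,1],[0.54,0,0,0,3,0,1],[0.72,0,0,0,3,0,1],[0.9,0,0,0,3,0,1],[1.08,0,0,0,3,0,1],[1.26,0,0,0,3,0,1],[1.44,0,0,0,3,0,1],[1.62,0,0,0,3,0,1],[1.8,0,0,0,3,0,1]]]'; python3 -m creep '[[[0.18,0,0,0,0,0,1],[0.36,0,0,0,0,0,1],[0.54,0,0,0,0,0,1],[0.72,0,0,0,0,0,1],[0.9,0,0,0,0,0,1],[1.08,0,0,0,0,0,1],[1.18,0,0,0,0,0,1],[1.18,0,0,0,0,0,1]]]'; python3 - <<'E'
from kin import *
st(); R=rot(-60,20)
for G in([.461,.277,.12],[.461,.277,.05]):
    p=np.array(G)+R[:,0]*.025; print(p.round(3),rows(p,R))
im,d,K,T=cam('side');a=cv2.resize(im[140:240,230:330],None,fx=4,fy=4)
im,d,K,T=cam('top');b=cv2.resize(im[140:220,240:340],None,fx=4,fy=5)
save('p6.png',np.hstack([a,b]))
E
```

```text
clock: 9.9
eef_pos: [0.5433, -0.1008, 0.2058]
ee_rot: [[0.087, -0.931, 0.354], [-0.981, -0.018, 0.193], [-0.173, -0.364, -0.915]]
ft_force: [-0.2, 0.2, -0.3]
width: 0.716
clock: 10.9
eef_pos: [0.5434, -0.1008, 0.2059]
ee_rot: [[0.087, -0.034, 0.996], [-0.981, 0.17, 0.091], [-0.173, -0.985, -0.019]]
ft_force: [0.2, 0.3, -1.3]
width: 0.719
{'clock': 10.9, 'joint_pos': [0.2111, 0.7073, 1.8029, -1.3693, 1.5026, 0.924], 'eef_pos': [0.5434, -0.1008, 0.2059], 'ee_rot': [[0.0866, -0.0344, 0.9957], [-0.9811, 0.1705, 0.0912], [-0.1729, -0.9848, -0.019]], 'ft_force': [0.1546, 0.2712, -1.3374], 'width': 0.7191}
[0.473 0.257 0.111] ([-0.094, -0.423, 0.168], [-34.05, 15.64, -3.59], 'deg', np.float64(26.6))
[0.473 0.257 0.041] ([-0.094, -0.423, 0.168], [-32.84, 22.53, -3.46], 'deg', np.float64(26.6))
```

View pics/p6.png

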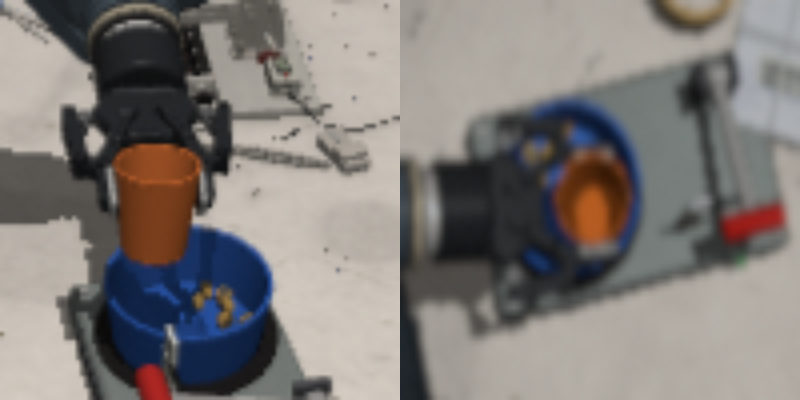

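```bash
python3 -m creep '[[[0,0,0,-4,0,0,1],[-0.02,-0.1,0.04,-10,2,-0.8,1],[-0.04,-0.2,0.08,-16,5,-1.6,1],[-0.06,-0.3,0.12,-22,8,-2.4,1],[-0.08,-0.4,0.15,-28,12,-3.2,1],[-0.094,-0.423,0.168,-34,15.6,-3.6,1],[-0.094,-0.423,0.168,-34,15.6,-3.6,1],[-0.094,-0.423,0.168,-34,15.6,-3.6,1]]]'; python3 - <<'E'
from kin import *
F=[]
ims=[]
for i in range(3):
    im,d,K,T=cam('side'); ims.append(im); F.append(ctrl.observe()['ft_force'][2]); 
ts=[cam('top')[0] for _ in range(3)]; F.append(ctrl.observe()['ft_force'][2])
print(F); st()
a=np.mean(ims,0).astype(np.uint8); b=np.mean(ts,0).astype(np.uint8)
def crop(im,x,y,r): return cv2.resize(im[y-r:y+r,x-r:x+r],(380,380),interpolation=cv2.INTER_CUBIC)
v=np.vstack([np.hstack([crop(a,277,217,24),crop(b,281,179,20)])])
# cup crops
def px(n,p):
    q=optics.camera_params(n);K=np.array(q['intrinsics']);c=np.array(q['camera_from_world'])@np.r_[p,1]; return [int(K[0,0]*c[0]/-c[2]+K[0,2]),int(-K[1,1]*c[1]/-c[2]+K[1,2])]
p=[.461,.277,.14]; xs=px('side',p); xt=px('top',p)
v2=np.hstack([cv2.resize(crop(a,*xs,16),(200,200)),cv2.resize(crop(b,*xt,12),(200,200)),np.zeros((200,360,3),np.uint8)])
save('p7.png',np.vstack([v,v2]))
E
```

```text
clock: 12.0
eef_pos: [0.4722, 0.2575, 0.1113]
ee_rot: [[0.472, -0.174, 0.865], [-0.813, 0.294, 0.503], [-0.342, -0.94, -0.002]]
ft_force: [-1.1, -0.2, -0.9]
width: 0.714
[np.float64(0.0743687846082961), np.float64(-0.937053446177364), np.float64(-0.8765007245807469), np.float64(-0.38142100008305213)]
{'clock': 12.3, 'joint_pos': [0.854, 0.8416, 1.6816, -1.1042, 1.4693, 0.9863], 'eef_pos': [0.4728, 0.2552, 0.1125], 'ee_rot': [[0.469, -0.1715, 0.8664], [-0.8143, 0.2959, 0.4993], [-0.342, -0.9397, -0.0009]], 'ft_force': [-0.043, -0.8023, -0.3814], 'width': 0.7149}
```

View pics/p7.png

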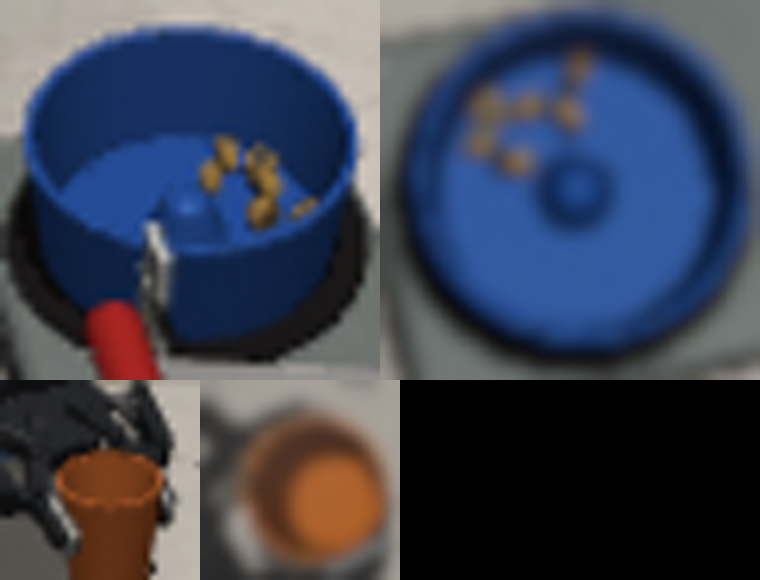

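The top crop shows six nuts in the bowl, at (578,62), (488,103), (530,105), (568,112), (480,145) and (516,160). The floor of the cup is bare. I'll lower the cup.

```bash
python3 -m creep '[[[0,0,0,1,2.7,0,1],[0,0,0,1.9,5,0,1],[0,0,0,2.25,6.2,0,1],[0,0,0,2.25,6.2,0,1],[0,0,0,2.25,6.2,0,1]]]'; python3 - <<'E'
from kin import *
im,d,K,T=cam('side'); H=hsv(im); h,s_,v=H[...,0],H[...,1],H[...,2]; W=cloud(d,K,T)
mm,b,c=comp((h>4)&(h<20)&(s_>140)&(v>50),(246,166)); Q=W[mm]; print(b,np.nanpercentile(Q[:,2],[1,50,99]).round(3)); st()
ys,xs=np.nonzero(mm)
print([(y,xs[ys==y].min(),xs[ys==y].max(),W[y,xs[ys==y],2].mean().round(3)) for y in sorted(set(ys))][::3])
im,d,K,T=cam('side');save('p8.png',cv2.resize(im[130:200,205:300],None,fx=6,fy=6))
E
```

```text
clock: 12.92
eef_pos: [0.4728, 0.2562, 0.0469]
ee_rot: [[0.47, -0.171, 0.866], [-0.814, 0.296, 0.5], [-0.342, -0.94, 0.0]]
ft_force: [0.0, -0.1, -0.8]
width: 0.714
[239 154  16  23 290] [0.01  0.061 0.085]
{'clock': 12.975, 'joint_pos': [0.8555, 0.9635, 1.6526, -1.1144, 1.4277, 1.0714], 'eef_pos': [0.4728, 0.2563, 0.047], 'ee_rot': [[0.4702, -0.1709, 0.8659], [-0.8135, 0.2965, 0.5003], [-0.3422, -0.9396, 0.0004]], 'ft_force': [0.6887, -0.0982, -1.1286], 'width': 0.7161}
[(np.int64(154), np.int64(242), np.int64(250), np.float64(0.082)), (np.int64(157), np.int64(239), np.int64(254), np.float64(0.072)), (np.int64(160), np.int64(239), np.int64(254), np.float64(0.061)), (np.int64(163), np.int64(240), np.int64(253), np.float64(0.077)), (np.int64(166), np.int64(242), np.int64(253), np.float64(0.061)), (np.int64(169), np.int64(242), np.int64(252), np.float64(0.046)), (np.int64(172), np.int64(241), np.int64(252), np.float64(0.029)), (np.int64(175), np.int64(242), np.int64(250), np.float64(0.015))]
```

View pics/p8.png

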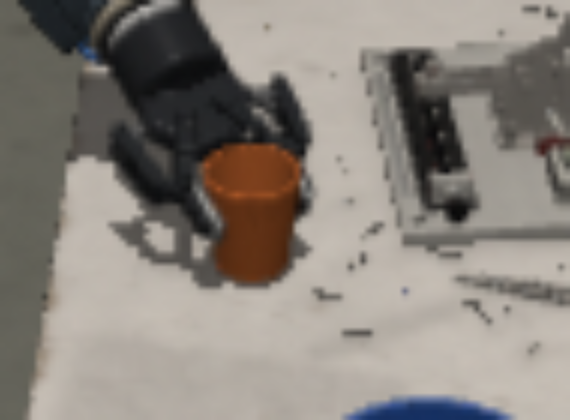

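The cup is upright, with its rim at (251,170) and foot at (253,270), roughly 5 mm above the table. I'll ease it down until it makes contact.

```bash
python3 -m creep '[[[0,0,0,0.1,0.3,0,1],[0,0,0,0.17,0.47,0,1],[0,0,0,0.17,0.47,0,1]]]'|grep -E "eef_pos|force"; python3 -m creep '[[[0,0,0,0.03,0.08,0,1],[0,0,0,0.03,0.08,0,1]]]'|grep -E "eef_pos|force"
```

```text
eef_pos: [0.4726, 0.2561, 0.0419]
ft_force: [-1.4, -1.1, 5.1]
eef_pos: [0.4726, 0.256, 0.0418]
ft_force: [-3.3, -0.7, 11.7]
```

```bash
python3 -m creep '[[[0,0,0,0,0,0,-1],[0,0,0,0,0,0,-1],[0,0,0,0,0,0,-1],[0,0,0,0,0,0,-1],[0,0,0,0,0,0,-1],[0,0,0,0,0,0,-1]]]'; python3 -m creep '[[[0,0,0,-2,0,0,-1],[0,0,0,-5,0,0,-1],[0,0,0,-10,0,0,-1],[0,0,0,-14,0,0,-1],[0,0,0,-14,0,0,-1]]]'|head -2; python3 - <<'E'
from kin import *
im,d,K,T=cam('side'); H=hsv(im); h,s_,v=H[...,0],H[...,1],H[...,2]; W=cloud(d,K,T)
mm,b,c=comp((h>4)&(h<20)&(s_>140)&(v>50),(246,166)); Q=W[mm]; print(b,np.nanpercentile(Q[:,2],[1,50,99]).round(3)); top=Q[Q[:,2]>.064]; print(cv2.minEnclosingCircle(top[:,:2].astype(np.float32)))
save('p9.png',cv2.resize(im[110:290,180:350],None,fx=3.3,fy=3.3))
s=ctrl.observe(); st()
yaw=.237; fx=np.array([np.cos(yaw),np.sin(yaw),0]); fy=np.array([-np.sin(yaw),np.cos(yaw),0])
bar=np.array([.538,-.233,.143])
# tool down, jaw along +-fx
for sg in(1,-1):
    R=np.stack([[0,0,-1],np.cross(sg*fx,[0,0,-1]),sg*fx],1)
    for p in([.40,.10,.26],bar+[0,0,.05],bar+[0,0,-.02]):
        q,c,w=ik(np.array(p),R,s['joint_pos']); print(sg,p,q.round(2),'%.0e'%c,rows(p,R))
E
```

```text
clock: 14.4
eef_pos: [0.4725, 0.2561, 0.0402]
ee_rot: [[0.47, -0.172, 0.866], [-0.814, 0.296, 0.5], [-0.342, -0.94, -0.001]]
ft_force: [-1.1, 0.1, -0.0]
width: 0.999
clock: 15.02
eef_pos: [0.4053, 0.3733, 0.0894]
[239 156  15  22 270] [0.005 0.053 0.078]
((0.4638179838657379, 0.27437618374824524), 0.03566168248653412)
{'clock': 15.075, 'joint_pos': [1.0528, 0.9545, 1.4863, -0.949, 1.6131, 0.9791], 'eef_pos': [0.4058, 0.3716, 0.0886], 'ee_rot': [[0.4718, -0.172, 0.8647], [-0.8123, 0.2967, 0.5022], [-0.3429, -0.9394, 0.0002]], 'ft_force': [0.7361, -1.1406, 0.6605], 'width': 0.9966}
1 [0.4, 0.1, 0.26] [ 0.13  0.06  1.94  0.    1.14 -0.11] 3e-17 ([0.252, 0.177, 1.212], [15.91, -24.05, -14.14], 'deg', np.float64(71.6))
1 [ 0.538 -0.233  0.193] [-0.49  0.46  1.59 -0.    1.09 -0.73] 1e-18 ([0.252, 0.177, 1.212], [51.77, -30.01, -18.93], 'deg', np.float64(71.6))
1 [ 0.538 -0.233  0.123] [-0.49  0.54  1.65 -0.    0.95 -0.73] 1e-18 ([0.252, 0.177, 1.212], [54.17, -23.44, -18.93], 'deg', np.float64(71.6))
-1 [0.4, 0.1, 0.26] [ 0.3   0.06  1.96 -0.17  1.11 -2.87] 5e-02 ([-2.372, -1.659, 0.242], [15.91, -24.05, -14.14], 'deg', np.float64(166.4))
-1 [ 0.538 -0.233  0.193] [-0.26  0.4   1.92 -0.7   0.62 -2.87] 3e-01 ([-2.372, -1.659, 0.242], [51.77, -30.01, -18.93], 'deg', np.float64(166.4))
-1 [ 0.538 -0.233  0.123] [-0.31  0.5   1.96 -0.77  0.47 -2.87] 3e-01 ([-2.372, -1.659, 0.242], [54.17, -23.44, -18.93], 'deg', np.float64(166.4))
```

View pics/p9.png

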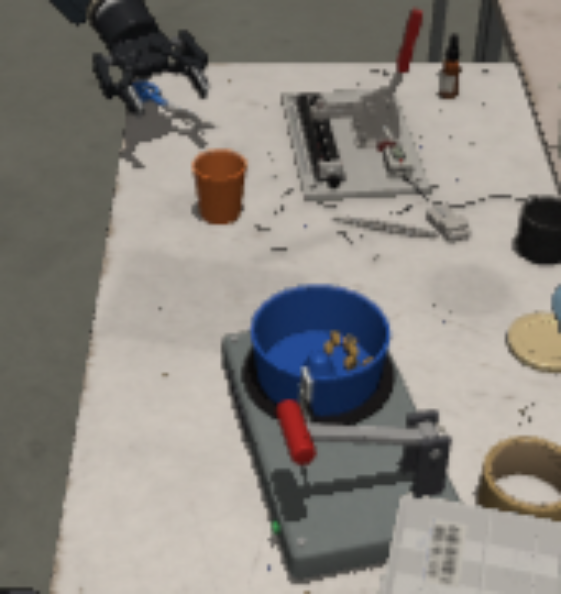

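The cup stands free and upright at (220,185), the nuts are in the bowl, and the lever is released. Next I raise, close the gripper and turn the tool down.

```bash
python3 -m creep '[[[0,0,0,-2,-5.6,0,1],[0,0,0,-4.1,-11.2,0,1],[0.04,0.03,0.18,-6,-16.4,0,1],[0.08,0.06,0.36,-6,-16.4,0,1],[0.11,0.08,0.54,-1,-18,-3,1],[0.15,0.1,0.72,4,-19.5,-6,1],[0.19,0.13,0.9,8,-21,-9,1],[0.22,0.15,1.08,12,-22.5,-12,1],[0.252,0.177,1.212,16,-24,-14,1],[0.252,0.177,1.212,16,-24,-14,1]]]' 60; python3 - <<'E'
from kin import *
st(); s=ctrl.observe()
yaw=.237; fx=np.array([np.cos(yaw),np.sin(yaw),0])
R=np.stack([[0,0,-1],np.cross(fx,[0,0,-1]),fx],1)
for p in([.538,-.233,.24],[.536,-.234,.18]): print(rows(p,R))
E
```

```text
clock: 16.32
eef_pos: [0.4022, 0.0944, 0.2591]
ee_rot: [[-0.001, -0.224, 0.975], [0.0, 0.975, 0.224], [-1.0, 0.0, -0.001]]
ft_force: [-0.6, 0.4, 0.2]
width: -0.001
{'clock': 16.325, 'joint_pos': [0.1175, 0.0629, 1.9418, 0.0004, 1.1379, -0.1081], 'eef_pos': [0.4022, 0.0944, 0.2591], 'ee_rot': [[-0.0011, -0.2235, 0.9747], [0.0003, 0.9747, 0.2235], [-1.0, 0.0005, -0.001]], 'ft_force': [-0.641, 0.3825, 0.186], 'width': -0.001}
([-0.012, -0.001, -0.001], [1.89, -34.95, 5.92], 'deg', np.float64(0.7))
([-0.012, -0.001, -0.001], [7.89, -35.0, 5.71], 'deg', np.float64(0.7))
```

```bash
python3 -m creep '[[[0,0,0,0,-6,1,1],[0,0,0,0,-12,2,1],[0,0,0,0,-18,3,1],[0,0,0,0.5,-24,4,1],[0,0,0,1,-30,5,1],[0,0,0,2,-35,5.6,1],[0,0,0,5,-35,5.6,1],[0,0,0,6.9,-35,5.6,1],[0,0,0,6.9,-35,5.6,1]]]'; python3 - <<'E'
from kin import *
ims=[]
for n,px,b in(('side',(269,238),(200,300,220,330)),('top',(327,184),(140,220,280,380))):
    im,d,K,T=cam(n); H=hsv(im); h,s_,v=H[...,0],H[...,1],H[...,2]; W=cloud(d,K,T)
    mm,bb,c=comp(((h<5)|(h>174))&(s_>150),px); print(n,bb,np.nanmedian(W[mm],0).round(3))
    ims.append(cv2.resize(im[b[0]:b[1],b[2]:b[3]],(400,400)))
save('p10.png',np.hstack(ims))
E
```

```text
clock: 17.45
eef_pos: [0.5371, -0.2274, 0.1886]
ee_rot: [[-0.004, -0.233, 0.972], [0.0, 0.972, 0.233], [-1.0, 0.001, -0.004]]
ft_force: [0.8, 0.6, -0.1]
width: -0.001
side [263 232  13  19 134] [ 0.541 -0.242  0.153]
top [358 216  16  16  73] [ 0.399 -0.412  0.024]
```

View pics/p10.png

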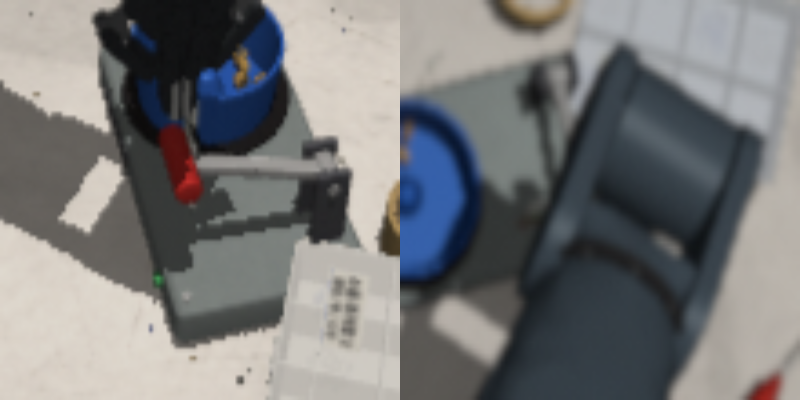

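The fingers are just above the bar at (180,150) and the post is clear. I'll descend in stages.

```bash
python3 -m creep '[[[0,0,0,1.5,-0.3,-0.1,1],[0,0,0,3,-0.5,-0.1,1],[0,0,0,3.8,-0.5,-0.1,1],[0,0,0,4.4,-0.5,-0.1,1],[0,0,0,4.4,-0.5,-0.1,1]]]'|grep -E "eef_pos|force"; python3 -m creep '[[[0,0,0,0.5,0,0,1],[0,0,0,1,0,0,1],[0,0,0,1.5,0,0,1],[0,0,0,1.5,0,0,1],[0,0,0,1.5,0,0,1]]]'|grep -E "eef_pos|force"
```

```text
eef_pos: [0.5377, -0.234, 0.1463]
ft_force: [-3.5, 0.2, 5.3]
eef_pos: [0.5379, -0.2342, 0.1319]
ft_force: [-3.6, -0.9, 6.8]
```

```bash
python3 -m creep '[[[0,0,0,0.5,0,0,1],[0,0,0,1,0,0,1],[0,0,0,1.4,0,0,1],[0,0,0,1.4,0,0,1],[0,0,0,1.4,0,0,1]]]'|grep -E "eef_pos|force"; python3 - <<'E'
from kin import *
for n in ('side',):
    im,d,K,T=cam(n); H=hsv(im); h,s_,v=H[...,0],H[...,1],H[...,2]; W=cloud(d,K,T)
    mm,bb,c=comp(((h<5)|(h>174))&(s_>150),(268,245)); Q=W[mm]; print(bb,np.nanmedian(Q,0).round(3),np.nanpercentile(Q[:,2],[5,50,90,98]).round(3))
save('p11.png',cv2.resize(im[150:300,200:350],None,fx=4,fy=4))
E
```

```text
eef_pos: [0.5378, -0.2342, 0.118]
ft_force: [-4.7, -0.8, 7.4]
[262 242  11  18  85] [ 0.539 -0.254  0.117] [0.105 0.117 0.12  0.133]
```

The bar's measured top is at 0.117 m, against 0.153 m when released. That puts the lever at about 0.28 rad, and the fingertip height of 0.118 m agrees. I'll hold and do the last checks by number, since the picture limit is used up.

```bash
python3 -m creep '[[[0,0,0,0,0,0,1],[0,0,0,0,0,0,1],[0,0,0,0,0,0,1],[0,0,0,0,0,0,1],[0,0,0,0,0,0,1],[0,0,0,0,0,0,1],[0,0,0,0,0,0,1],[0,0,0,0,0,0,1],[0,0,0,0,0,0,1],[0,0,0,0,0,0,1]]]'|grep -E "clock|eef_pos|force"; python3 - <<'E'
from kin import *
im,d,K,T=cam('side'); H=hsv(im); h,s_,v=H[...,0],H[...,1],H[...,2]; W=cloud(d,K,T)
red=((h<5)|(h>174))&(s_>150); org=(h>4)&(h<20)&(s_>140)&(v>50)
for n,m,px in(('bar',red,(268,250)),('cup',org,(246,166))):
    mm,bb,c=comp(m,px); Q=W[mm]; print(n,bb,np.nanmedian(Q,0).round(3),np.nanpercentile(Q[:,2],[2,98]).round(3))
z=np.load('side0.npz'); H0=hsv(z['im'])
for n,px,f in(('screwdriver',(217,323),lambda A:((A[...,0]<5)|(A[...,0]>174))&(A[...,1]>150)),('scissors',(225,139),lambda A:(A[...,0]>100)&(A[...,0]<130)&(A[...,1]>120))):
    print(n,comp(f(H0),px)[1:],comp(f(H),px)[1:])
nut=(h>12)&(h<32)&(s_>70); nut[:, :255]=0; nut[:,300:]=0; nut[:195]=0; nut[235:]=0
Q=W[nut]; print('nut px',nut.sum(),'dist',np.hypot(Q[:,0]-.567,Q[:,1]+.062).max().round(3),Q[:,2].min().round(3),Q[:,2].max().round(3))
E
```

```text
clock: 20.72
eef_pos: [0.5379, -0.2342, 0.1181]
ft_force: [-4.6, -1.5, 6.6]
bar [262 242  11  18  85] [ 0.539 -0.254  0.116] [0.104 0.132]
cup [315 129   4   4  15] [0.788 0.554 0.05 ] [0.042 0.058]
screwdriver (array([205, 311,  26,  26, 261], dtype=int32), array([217.55172414, 323.76245211])) (array([205, 311,  26,  26, 260], dtype=int32), array([217.50769231, 323.74230769]))
scissors (array([218, 135,  11,   6,  39], dtype=int32), array([222.94871795, 137.61538462])) (array([282, 199,  16,  37, 293], dtype=int32), array([290.16040956, 213.88395904]))
nut px 19 dist 0.15 0.058 0.215
```

The arm blocks the side view of the cup and scissors, so I'm checking those from the top.

```bash
python3 - <<'E'
from kin import *
z=np.load('top0.npz'); im,d,K,T=cam('top')
for I in(z['im'],im):
    A=hsv(I); h,s,v=A[...,0],A[...,1],A[...,2]
    print('cup',comp((h>4)&(h<20)&(s>140)&(v>50),(196,205))[1:],'sc',comp((h>100)&(h<130)&(s>120),(127,233))[1:])
    nut=((h>10)&(h<34)&(s>60)&(v>60))[161:197,264:300]; n,l,stt,c=cv2.connectedComponentsWithStats(nut.astype(np.uint8)); print('nut blobs',[(stt[i,4],(c[i]+[264,161]).round().tolist()) for i in range(1,n)])
s=ctrl.observe(); print(s['ft_force'],s['eef_pos'],np.abs(s['joint_vel']).max())
E
```

```text
cup (array([189, 198,  14,  14, 114], dtype=int32), array([195.3245614 , 204.98245614])) sc (array([ 263,  161,   37,   36, 1028], dtype=int32), array([281.45719844, 178.10505837]))
nut blobs []
cup (array([190, 199,  14,  13, 143], dtype=int32), array([196.5034965 , 205.04895105])) sc (array([263, 160,  38,  36, 941], dtype=int32), array([282.26354942, 179.0042508 ]))
nut blobs [(np.int32(4), [272.0, 170.0]), (np.int32(1), [276.0, 170.0]), (np.int32(1), [280.0, 170.0]), (np.int32(1), [271.0, 174.0]), (np.int32(1), [275.0, 176.0])]
[-5.07272856 -1.03283617  7.3379326 ] [ 0.53785319 -0.23424071  0.11808708] 0.0011797639556195246
```

```bash
python3 -c "
from bench import order
print(order.finish_job())"
```

```text
the job is handed in; nothing more can be done
None
```

I poured the six brass nuts into the bowl, stood the empty cup back about where it started and let go of it. I then pressed the run lever into the green. The job was handed in about 21 s into the 64 s limit with the arm still holding the lever. `finish_job` gave no verdict.

**Last checks**
- **Lever:** the bar's top measures 0.116–0.117 m, so the lever is at about 0.28 rad. The fingertip height of 0.118 m agrees. It held still for 1.25 s with about 7 N upward on the tool. I did not read the pointer against the scale, because the picture limit was reached.
- **Nuts:** an earlier overhead picture showed six nuts in the bowl and a bare cup floor. The final colour mask found five small blobs in the same area. The sixth nut, near the bowl wall, was not picked up, so six was not confirmed by the last check. The side-view nut check also disagreed (readings up to 0.15 m from the bowl's centre), probably because the gripper was in that view.
- **Cup:** from above, it is within about 1 pixel (4 mm) of where it started. I saw it upright and free after letting go. At the end the arm hid it from the side camera.
- **Bystanders:** the screwdriver did not move. The scissors looked undisturbed in the earlier side pictures. I could not re-measure them at the end, because the arm was in the way from the side and the colour mask missed them from above.

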